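# Return the chuck kit to its fitted tray

## Robot

A 6-joint arm with a two-finger parallel gripper is mounted at the origin on the work surface. World frame = base frame: x ahead of the robot, y to its left, z up, the work surface at z = 0. Lengths are in m, angles in degrees, forces in N, time in s.
With the tool pointing down it reaches from about 0.3 to 0.75 m from the base axis. Payload 8.5 kg.
Tool frame: the origin (TCP) lies midway between the tips of the shut fingers; the grasp point (between the pads) lies 19 mm behind it; z points along the fingers, y is the line along which they close (so a half turn about z gives the same grasp; the last joint's range is limited). The gripper opens to 85 mm and grips with 20 to 120 N. Pads are 22 mm wide; open, the fingers measure 114 mm over their backs; the gripper's body (76 mm by 85 mm) begins 54 mm behind the grasp point. The pads swing forward as they close: fully open they stand 13 mm farther back than shut.
Start: joints at [55.617, 21.807, 74.336, -0, 83.858, -12.336], TCP at [0.206, 0.51, 0.192] pointing down, gripper open.
Joint ranges: [-178.18, 178.18], [-50.72, 133.34], [12.68, 142.11], [-81.47, 261.47], [9.98, 163.14], [-165.26, 165.26]. Speed limits (degrees/s): [136.94, 136.94, 180, 180, 180, 180].

## Interface

Orientations are given as a 3x3 rotation matrix whose columns are the frame's x, y, z axes.
In Python, from rig import monitor, optics, close_job, models gives the robot as it stands.
- The arm moves only by the tool step_arm, never from a script. Its arguments are lists of equal length, an entry for each row: "fingers": the closure, from -1 (fully open) to 1 (shut); "travel": the shift along the tool's x, y, z scaled (see below), a list of three; "twist": the turn about the tool's z scaled (see below). In form: {"fingers": [fingers, ...], "travel": [[tx, ty, tz], ...], "twist": [twist, ...]}. A call has 1 to 10 rows; each row shifts and turns the commanded pose from where the row before left it, along the tool's axes as they then stand; what a row does not reach is not made up. The controller multiplies each number of a shift by 100 mm and each number of a turn by pi rad. A row lasts 1/8 s, in which the tool goes at most 62.5 mm and 10.7 degrees, less where a joint would pass 70% of its speed; a pose out of reach is approached as far as the arm can. A call with a number of a shift or a turn outside -1 to 1 is refused whole. A call with a gripper value outside its range is refused whole. The fingers move at their own pace and stop on an object; "force" is the grip in N (left out, the last holds). Time passes only in rows, so rows that do not move let the fingers close. It gives the time, the measured TCP pose, the force, the opening and the grip force at its end, in the units of the state.
- monitor.observe(): the state, without advancing time (a new reading comes with each control period).
- optics.get_image(name): name is "scene" or "top" or "wrist"; returns (picture, depth): 480x640x3 uint8, blue, green, red; 480x640 float32, m along the optical axis (not along the pixel's ray), 0 where there is no reading.
- optics.get_calibration(name): a dict with "vertical_fov" (degrees; the focal length in pixels is half the picture's height over the tangent of half this angle, whatever the lens; pixels are square), "cx", "cy" (the principal point, pixels), "world_from_camera" (4x4, takes a point from camera to world coordinates). Camera axes: x right, y up, looking along -z (the intrinsics and any distortion apply to the point x, -y, -z); pixel columns grow to the right and rows downward; lengths in m; the calibration is good to about 2 mm. A picture is of the moment at which its call begins: read the wrist's pose just before it. get_calibration takes no time and is no camera call; for the wrist camera it gives the pose at the moment of the call.
- close_job(): hands the job in; it is judged then, once.
Trained networks look in the newest picture that a camera, given by its name, has taken for a name from the list of things; names that differ only in an ending like _2 or _b are one class to them, and where a whole thing is asked for, a point or a joint stands for the part that bears it (a point fixed in the world has none). Each returns a list of dicts, best first, with "confidence" (0 to 1); they miss things now and then, are a little off and sometimes report something else, mostly with a low value. They report only what shows in the picture. A call takes as long as a camera call.
- models.trace(camera, query): "mask" (480x640 bool, what is visible of it) and "point" ([column, row] in pixels, amid what is visible of it).
- models.landmark_of(camera, query): "point" ([column, row] in pixels: a listed point, or the origin of a listed thing).
The state is a dict: "time_s": time; "q": joint angles; "qvel": joint speeds; "joint_efforts": joint torques, N m; "position": TCP position; "tool_rot": TCP orientation; "ft_force": force on the tool from outside, world axes, zero at the start; "wrist_torque": the same for the moment, N m; "grip_width": finger opening in m; "gripper_force": force on a finger pad.
Only numpy, scipy, OpenCV 4.12 (cv2) and the standard library are available. Lean on these libraries where they do the work, as an engineer would, in place of code of your own. Each camera call takes 0.05 s, during which the arm holds its last target. There are 200 camera calls.

## Task

Put the chuck kit away: set the four-jaw chuck, its T-key, the thread adaptor and the short jaw-screw driver each into the tray insert whose recess is cut to its outline, so that every piece sits flat on the recess floor. Leave the long driver and the big faceplate, which have no recess, where they lie on the bench.

Things in the scene. Friction and masses are not known exactly. Their poses are not given: they have to be found in the camera images.
- chuck: Small four-jaw lathe chuck, steel, standing on its back: body 66 mm diameter and 36 mm high, on it the closed ring of jaws, 44 mm diameter and 16 mm high (total height 52 mm); about 0.75 kg. Grip it across the jaws. Origin: centre of the underside, z up.
- t_key: T-shaped steel chuck key lying flat, 14 mm thick. Shaft 14 x 14 mm along its x axis from x = -23 to +50 mm; round crossbar, 14 mm thick, 70 mm long, along y at x = -30 mm. Overall 87 x 70 mm. Origin: on the underside, on the shaft's centre line at a good place to grip it; z up.
- adaptor: Steel thread adaptor standing on its flange: hexagonal flange 39 mm across corners and 9 mm high, above it a threaded sleeve 30 mm diameter up to 34 mm height, with a bore. Origin: centre of the underside, z up.
- driver: The short jaw-screw driver lying flat, 100 mm long overall: octagonal beech handle 60 mm long and 22 mm thick (x = -50 to +10 mm), steel shank 6 mm diameter (x = +10 to +50 mm) along +x at 11 mm height. Grip it on the handle, near x = -18 mm. Origin: on the underside, at the middle of the overall length; z up.
- long_driver: Look-alike that has no recess: a driver with the same beech handle (60 mm long, 22 mm thick) but a long shank, 140 mm overall, lying flat. It stays where it lies. Origin: on the underside, at the middle of the overall length; shank along +x.
- faceplate: Look-alike that has no recess: a round steel faceplate, 92 mm diameter disc 8 mm thick with a 40 mm hub on top (32 mm high in all), six screw holes. It stays where it lies. Origin: centre of the underside.
- insert_chuck: Insert for the chuck. Fixed black plastic insert 123 x 99 x 10 mm (x, y, z), one of four in a grey tray with 12 mm rim; their places vary. Origin: centre of its underside, 4 mm above bench; yellow recess floor at z = 4 mm, top at 10 mm. Recess: circle of 82 mm diameter about the origin.
- insert_adaptor: Insert for the thread adaptor. Fixed black plastic insert 123 x 99 x 10 mm (x, y, z), one of four in a grey tray with 12 mm rim; their places vary. Origin: centre of its underside, 4 mm above bench; yellow recess floor at z = 4 mm, top at 10 mm. Recess: circle of 54 mm diameter about the origin.
- insert_t_key: Insert for the T-key. Fixed black plastic insert 123 x 99 x 10 mm (x, y, z), one of four in a grey tray with 12 mm rim; their places vary. Origin: centre of its underside, 4 mm above bench; yellow recess floor at z = 4 mm, top at 10 mm. Recess: a T, crossbar x = -45 to -15 mm, y = -43 to +43 mm; shaft x = -15 to +58 mm, y = -15 to +15 mm. Seated: origins and x axes coincide in plan.
- insert_driver: Insert for the short driver. Fixed black plastic insert 123 x 99 x 10 mm (x, y, z), one of four in a grey tray with 12 mm rim; their places vary. Origin: centre of its underside, 4 mm above bench; yellow recess floor at z = 4 mm, top at 10 mm. Recess: stepped slot, handle x = -58 to +18 mm, y = -20 to +20 mm; shank x = +18 to +58 mm, y = -11 to +11 mm. Seated: origins and x axes coincide in plan.

How it is judged:
By the outcome, as a careful person would: the job done as asked, in the order asked, and still so for the second after the job is handed in, with the robot touching nothing.
It also fails if it takes over 118 s, if anything falls off the work surface, if the arm or the gripper's body presses on something with over 40 N, if the wrist force passes 120 N, or if a joint passes its speed limit or range.

## Working session

There is one attempt and no reset: what is moved stays moved. The work goes in short steps, Python scripts to look and compute and a tool call to move; the robot and the scene stay as the last step left them, time stands still between calls to the robot, and variables do not carry over. Pictures are saved under pics/ and viewed, at most 14 in all, crops included, and the job is handed in when it is done.

Besides the shell and the picture viewer there is one more tool, called after ">>>" as name(argument=value, ...), one argument or row to a line, values as JSON. step_arm: Moves the arm, as the interface text tells. Its arguments: {"type":"object","properties":{"fingers":{"type":"array","items":{"type":"number"}},"travel":{"type":"array","items":{"type":"array","items":{"type":"number"}}},"twist":{"type":"array","items":{"type":"number"}},"force":{"type":"number"}},"required":["fingers","travel","twist"]}

```bash
mkdir -p pics; ls; cat > h.py <<'E'
import numpy as np, cv2
from rig import monitor, optics, close_job, models
def unproj(cal,u,v,z=None,d=None):
    f=240/np.tan(np.radians(cal["vertical_fov"])/2)
    T=np.array(cal["world_from_camera"])
    r=np.array([(u-cal["cx"])/f,-(v-cal["cy"])/f,-1.0])
    o=T[:3,3]; w=T[:3,:3]@r
    s=d if d is not None else (z-o[2])/w[2]
    return o+s*w
E
python3 - <<'E'
from h import *
for n in ("top","scene"):
    p,d=optics.get_image(n); cv2.imwrite(f"pics/{n}0.png",p); np.save(f"pics/{n}_d.npy",d)
    c=optics.get_calibration(n); print(n,{k:(np.round(v,3).tolist()) for k,v in c.items()})
c=optics.get_calibration("top"); p,d=optics.get_image("top")
for q in "chuck t_key adaptor driver long_driver faceplate insert_chuck insert_adaptor insert_t_key insert_driver".split():
    for r in models.landmark_of("top",q)[:2]:
        u,v=r["point"]; dd=d[int(v),int(u)]
        print(q,round(r["confidence"],2),np.round(r["point"]),np.round(unproj(c,u,v,d=dd),3), np.round(unproj(c,u,v,z=0.008),3))
print(monitor.observe())
E
```

```text
pics
top {'vertical_fov': 53.29, 'cx': 322.178, 'cy': 239.505, 'world_from_camera': [[-0.024, 0.996, -0.083, 0.477], [-0.999, -0.026, -0.027, -0.047], [-0.029, 0.083, 0.996, 0.965], [0.0, 0.0, 0.0, 1.0]]}
scene {'vertical_fov': 47.102, 'cx': 318.903, 'cy': 238.481, 'world_from_camera': [[0.009, -0.572, 0.82, 1.327], [1.0, 0.001, -0.01, -0.038], [0.005, 0.82, 0.572, 0.601], [0.0, 0.0, 0.0, 1.0]]}
chuck 0.82 [347. 209.] [ 0.611 -0.071  0.053] [ 0.618 -0.072  0.008]
t_key 0.77 [415. 209.] [ 0.615 -0.209  0.   ] [ 0.614 -0.208  0.008]
adaptor 0.76 [422. 292.] [ 0.448 -0.211  0.038] [ 0.447 -0.216  0.008]
driver 0.71 [350. 294.] [ 0.447 -0.074  0.022] [ 0.447 -0.074  0.008]
long_driver 0.83 [502. 301.] [ 0.427 -0.374 -0.001] [ 0.427 -0.371  0.008]
faceplate 0.8 [491. 220.] [ 0.584 -0.352  0.03 ] [ 0.586 -0.359  0.008]
insert_chuck 0.71 [234. 270.] [0.5   0.156 0.011] [0.5   0.157 0.008]
insert_adaptor 0.6 [181. 225.] [0.594 0.265 0.01 ] [0.595 0.266 0.008]
insert_t_key 0.69 [238. 222.] [0.596 0.148 0.013] [0.597 0.149 0.008]
insert_driver 0.73 [174. 274.] [0.496 0.279 0.009] [0.496 0.279 0.008]
{'time_s': 0.65, 'q': array([ 5.56163812e+01,  2.18070352e+01,  7.43349159e+01, -1.18330877e-03,
        8.38597875e+01, -1.23372724e+01]), 'qvel': array([ 0.02212901, -0.01246123,  0.04903582, -0.07844179, -0.01306318,
       -0.06862986]), 'joint_efforts': array([ 1.12468377e-03, -4.48209786e+01, -2.31426501e+01, -2.14480764e-05,
        4.64741224e-04, -1.16602348e-05]), 'position': array([0.20645397, 0.50975625, 0.19162365]), 'tool_rot': array([[-9.26881363e-01,  3.75354419e-01, -1.90310867e-07],
       [ 3.75354419e-01,  9.26881362e-01, -3.66390520e-05],
       [-1.35762345e-05, -3.40314885e-05, -9.99999999e-01]]), 'ft_force': array([0.3124584 , 0.67375386, 0.64343334]), 'wrist_torque': array([ 1.96036450e-03, -9.33970564e-05, -2.00185633e-02]), 'gripper_force': 0.0, 'grip_width': 0.08553049827533094}
```

View pics/top0.png

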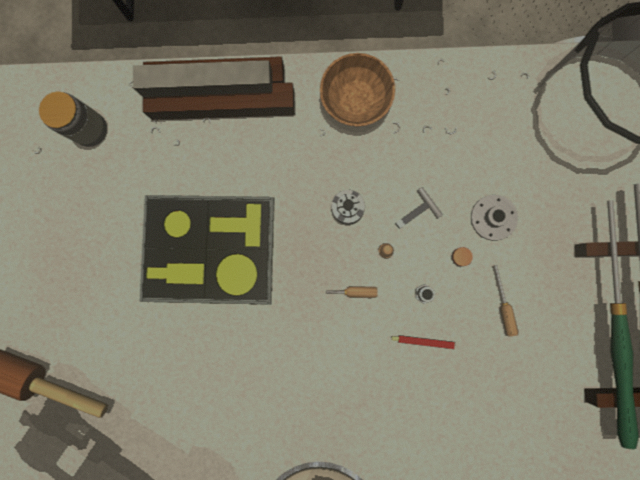

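View pics/scene0.png

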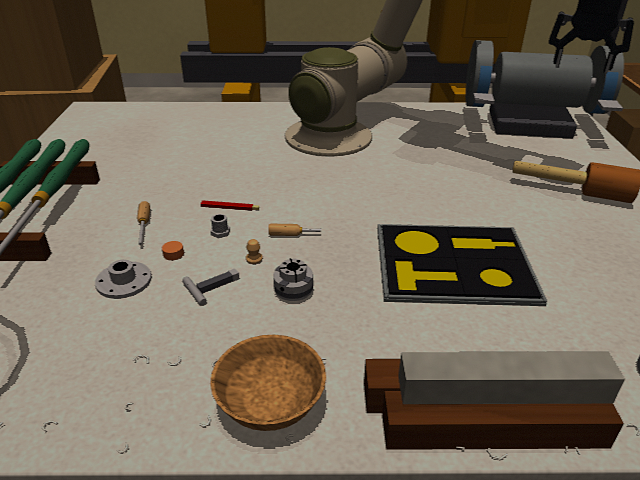

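The top view shows the chuck (347,207), T-key (415,208, shaft pointing lower-left), adaptor (425,294) and short driver (350,292, shank to the left). The long driver is at (505,300) and the faceplate at (495,217). In the tray (142-273, 196-303) the adaptor insert is top left, T-key top right, driver bottom left and chuck bottom right. Next I measure precise poses.

```bash
cat > m.py <<'E'
from h import *
p,d=optics.get_image("top"); c=optics.get_calibration("top")
def pts(m,z): 
    v,u=np.nonzero(m); return np.array([unproj(c,a,b,z=z)[:2] for a,b in zip(u,v)])
for q,z in (("chuck",.045),("adaptor",.02),("t_key",.012),("driver",.014)):
    r=models.trace("top",q)[0]; P=pts(r["mask"],z)
    print(q,round(r["confidence"],2),len(P),"rect",cv2.minAreaRect((P*1000).astype(np.float32)),"mean",P.mean(0).round(4))
hsv=cv2.cvtColor(p,cv2.COLOR_BGR2HSV)
m=cv2.inRange(hsv,(25,120,90),(38,255,255)); m[:,:130]=0;m[:,285:]=0;m[:180]=0;m[320:]=0
n,l,s,ce=cv2.connectedComponentsWithStats(m)
for i in range(1,n):
    if s[i,4]>100:
        P=pts(l==i,.008); print("recess",s[i,4],ce[i].round(),"rect",cv2.minAreaRect((P*1000).astype(np.float32)),"mean",P.mean(0).round(4))
cv2.imwrite("pics/crop.png",cv2.resize(p[180:330,310:450],None,fx=4,fy=4))
# height checks
f=lambda u,v: unproj(c,u,v,d=d[v,u]).round(4)
print(f(347,185),f(180,225),f(300,250),f(365,292))
E
python3 m.py
```

```text
chuck 0.96 903 rect ((616.7478637695312, -73.27285766601562), (61.99406051635742, 64.55229949951172), 88.33576202392578) mean [ 0.6166 -0.0732]
adaptor 0.7 271 rect ((444.9412841796875, -219.27764892578125), (34.93861770629883, 33.12482833862305), 87.72554779052734) mean [ 0.4446 -0.2185]
t_key 0.58 545 rect ((603.22412109375, -208.45489501953125), (69.72050476074219, 89.1500244140625), 36.88241958618164) mean [ 0.6114 -0.2181]
driver 0.88 375 rect ((450.95281982421875, -77.27449035644531), (98.61087799072266, 19.618288040161133), 88.67676544189453) mean [ 0.4509 -0.091 ]
recess 1146 [241. 224.] rect ((591.1453247070312, 155.24476623535156), (102.07698822021484, 85.37548065185547), 88.38468170166016) mean [0.5919 0.1428]
recess 545 [177. 223.] rect ((597.2257690429688, 273.43438720703125), (51.41172790527344, 52.806365966796875), 44.232357025146484) mean [0.5972 0.2734]
recess 1312 [236. 274.] rect ((492.1119079589844, 153.82083129882812), (80.82495880126953, 80.05550384521484), 88.70104217529297) mean [0.4914 0.1534]
recess 977 [178. 273.] rect ((496.9615783691406, 277.3661193847656), (114.56759643554688, 40.19025421142578), 88.59319305419922) mean [0.4966 0.2709]
[ 0.667  -0.0737  0.0041] [0.5937 0.2665 0.0103] [0.5372 0.0246 0.0038] [ 0.4506 -0.1024  0.0217]
```

View pics/crop.png

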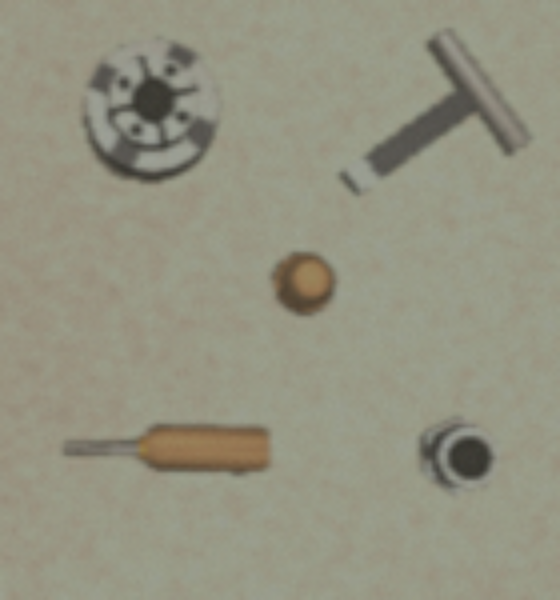

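>>> step_arm(
  fingers=[-1,-1,-1,-1,-1,-1,-1],
  travel=[
    [0,0,0],
    [0,0,0],
    [0,0,0],
    [0,0,0],
    [0,0,0],
    [0,0,0],
    [0,0,0],
  ],
  twist=[0.054,0.054,0.054,0.054,0.054,0.054,0.0535],
  force=90,
)

```text
time_s: 1.78
position: [0.2065, 0.5098, 0.1916]
tool_rot: [[0.006, 1.0, 0.0], [1.0, -0.006, 0.0], [0.0, 0.0, -1.0]]
ft_force: [-0.1, 0.1, -0.6]
grip_width: 0.0852
gripper_force: 0.0
```

>>> step_arm(
  fingers=[-1,-1,-1,-1,-1,-1,-1,-1,-1,-1],
  travel=[
    [-0.4,0.28,0],
    [-0.4,0.28,0],
    [-0.4,0.28,0],
    [-0.4,0.28,0],
    [-0.4,0.28,0],
    [-0.4,0.28,0],
    [-0.4,0.28,0],
    [-0.4,0.28,0],
    [-0.4,0.28,0],
    [-0.4,0.28,0],
  ],
  twist=[0,0,0,0,0,0,0,0,0,0],
)

```text
time_s: 3.02
position: [0.4873, 0.1083, 0.1918]
tool_rot: [[0.0, 1.0, 0.0], [1.0, -0.0, 0.0], [0.0, 0.0, -1.0]]
ft_force: [0.9, 1.2, 0.5]
grip_width: 0.0854
gripper_force: 0.0
```

```bash
python3 - <<'E'
from h import *
c=optics.get_calibration("top")
for n,u,v,z in (("chuck",348.25,205,.052),("adaptor",426.75,294.25,.034)): print(n,unproj(c,u,v,z=z).round(4))
# key: crossbar ends, shaft tip (crop px/4)
for n,u,v in (("barA",442,36),("barB",518,148),("tip",349,182)): print(n,unproj(c,310+u/4,180+v/4,z=.012).round(4))
for n,u,v in (("dtip",65,447),("dend",270,448)): print(n,unproj(c,310+u/4,180+v/4,z=.012).round(4))
E
```

```text
chuck [ 0.6185 -0.0737  0.052 ]
adaptor [ 0.4439 -0.22    0.034 ]
barA [ 0.653  -0.2204  0.012 ]
barB [ 0.5955 -0.2557  0.012 ]
tip [ 0.5807 -0.1713  0.012 ]
dtip [ 0.4525 -0.0265  0.012 ]
dend [ 0.4497 -0.1276  0.012 ]
```

>>> step_arm(
  fingers=[-1,-1,-1,-1,-1,-1],
  travel=[
    [-0.45,0.32,0],
    [-0.45,0.32,0],
    [-0.45,0.32,0],
    [-0.46,0.34,0],
    [0,0,0],
    [0,0,0],
  ],
  twist=[0,0,0,0,0,0],
)

```text
time_s: 3.78
position: [0.6161, -0.0709, 0.1914]
tool_rot: [[0.0, 1.0, -0.001], [1.0, -0.0, 0.0], [0.0, -0.001, -1.0]]
ft_force: [-0.5, -0.2, 0.0]
grip_width: 0.0852
gripper_force: 0.0
```

```bash
cat > w.py <<'E'
from h import *
import sys
q=sys.argv[1]; z=float(sys.argv[2])
s=monitor.observe(); c=optics.get_calibration("wrist"); p,d=optics.get_image("wrist"); cv2.imwrite(f"pics/w_{q}_{s['time_s']:.1f}.png",p)
print(s["position"].round(4),s["grip_width"],"file",f"pics/w_{q}_{s['time_s']:.1f}.png")
for r in models.landmark_of("wrist",q)[:2]:
    u,v=map(int,r["point"]); print("lm",round(r["confidence"],2),u,v,unproj(c,u,v,d=d[v,u]).round(4))
for r in models.trace("wrist",q)[:1]:
    m=r["mask"]; v,u=np.nonzero(m); P=np.array([unproj(c,a,b,d=d[b,a]) for a,b in zip(u,v) if d[b,a]>0])
    P=P[P[:,2]>z]
    print("trace",round(r["confidence"],2),len(P),"zmax",np.percentile(P[:,2],98).round(4)); 
    print("rect",cv2.minAreaRect((P[:,:2]*1000).astype(np.float32)),"mean",P.mean(0).round(4))
    print("circle",cv2.minEnclosingCircle((P[:,:2]*1000).astype(np.float32)))
E
python3 w.py chuck 0.045
```

```text
[ 0.6161 -0.0709  0.1914] 0.08522175233259777 file pics/w_chuck_3.8.png
lm 0.62 324 205 [ 0.6171 -0.0627  0.0542]
trace 0.92 2113 zmax 0.055
rect ((616.57177734375, -72.06460571289062), (43.353187561035156, 42.86802673339844), 44.67678451538086) mean [ 0.6168 -0.0712  0.0533]
circle ((616.9216918945312, -72.19718170166016), 22.3460693359375)
```

>>> step_arm(
  fingers=[-1,-1,-1,-1,-1,0.6,1,1,1,1],
  travel=[
    [-0.01,0.01,0.45],
    [0,0,0.45],
    [0,0,0.35],
    [0,0,0.2],
    [0,0,0.12],
    [0,0,0],
    [0,0,0],
    [0,0,0],
    [0,0,0],
    [0,0,0],
  ],
  twist=[0,0,0,0,0,0,0,0,0,0],
)

```text
time_s: 5.18
position: [0.6175, -0.0723, 0.0348]
tool_rot: [[0.0, 1.0, 0.0], [1.0, -0.0, -0.0], [-0.0, 0.0, -1.0]]
ft_force: [-0.1, 0.1, -0.3]
grip_width: 0.0
gripper_force: 0.0
```

```bash
python3 - <<'E'
from h import *
s=monitor.observe(); print(s["grip_width"],s["gripper_force"],s["position"])
p,_=optics.get_image("scene"); q,_=optics.get_image("wrist")
cv2.imwrite("pics/s1.png",np.hstack([cv2.resize(p[150:330,150:390],(600,450)),cv2.resize(q,(200,450))])[:, :800])
E
```

```text
3.702251202003665e-05 0.0 [ 0.61752997 -0.07226083  0.03483198]
```

View pics/s1.png

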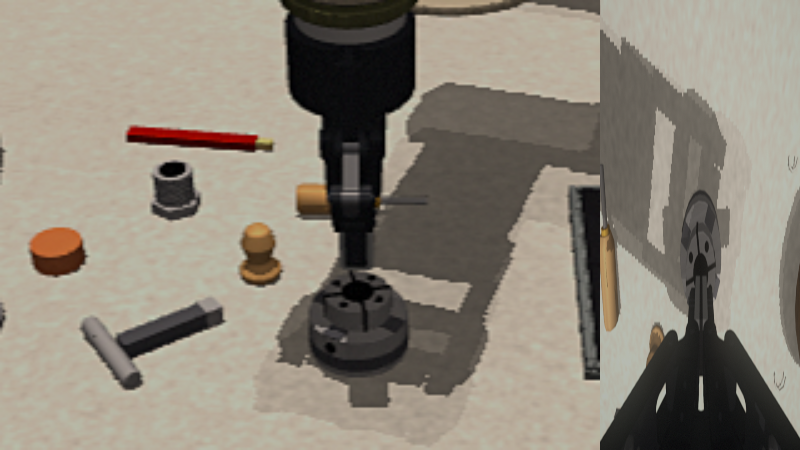

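The fingers have shut with the tip at scene pixel (293,256), just above or behind the chuck and not around the jaws. I'll check with depth.

```bash
python3 - <<'E'
from h import *
for n in ("scene","wrist"):
    c=optics.get_calibration(n); p,d=optics.get_image(n)
    if n=="scene":
        for u,v in ((292,255),(292,250),(292,235),(290,220),(293,262),(293,285)): print(n,u,v,p[v,u],unproj(c,u,v,d=d[v,u]).round(4))
    else:
        for v in range(150,470,20): print(n,v,p[v,320],unproj(c,320,v,d=d[v,320]).round(4))
        cv2.imwrite("pics/w2.png",p)
print(monitor.observe()["position"])
E
```

```text
scene 292 255 [8 8 5] [ 0.6284 -0.0719  0.0824]
scene 292 250 [14 14 16] [ 0.633  -0.0714  0.0954]
scene 292 235 [21 20 22] [ 0.6727 -0.0689  0.1512]
scene 290 220 [ 92  95 100] [ 0.6689 -0.0714  0.1745]
scene 293 262 [ 9  8 10] [ 0.6085 -0.0715  0.0533]
scene 293 285 [64 66 69] [ 0.6461 -0.0708  0.0357]
wrist 150 [ 96 105 110] [ 0.616  -0.0125  0.0018]
wrist 170 [104 113 119] [ 6.16e-01 -2.33e-02  4.00e-04]
wrist 190 [ 92 100 105] [ 0.616  -0.034   0.0022]
wrist 210 [63 65 68] [ 0.6161 -0.0395  0.0282]
wrist 230 [86 88 92] [ 0.6162 -0.0473  0.037 ]
wrist 250 [84 87 90] [ 0.6163 -0.0519  0.0534]
wrist 270 [39 41 43] [ 0.6163 -0.0612  0.0538]
wrist 290 [23 26 27] [ 0.6163 -0.071   0.0536]
wrist 310 [28 31 32] [ 0.6165 -0.0617  0.0916]
wrist 330 [25 29 29] [ 0.6166 -0.0613  0.1064]
wrist 350 [33 33 34] [ 0.6167 -0.0648  0.1123]
wrist 370 [31 31 33] [ 0.6167 -0.0711  0.1135]
wrist 390 [29 32 31] [ 0.6167 -0.0781  0.1139]
wrist 410 [167 180 180] [ 0.6158 -0.181   0.0011]
wrist 430 [169 182 179] [ 0.6158 -0.1963  0.0021]
wrist 450 [23 23 22] [ 0.6169 -0.0609  0.1545]
[ 0.6174771  -0.07223766  0.03461816]
```

View pics/w2.png

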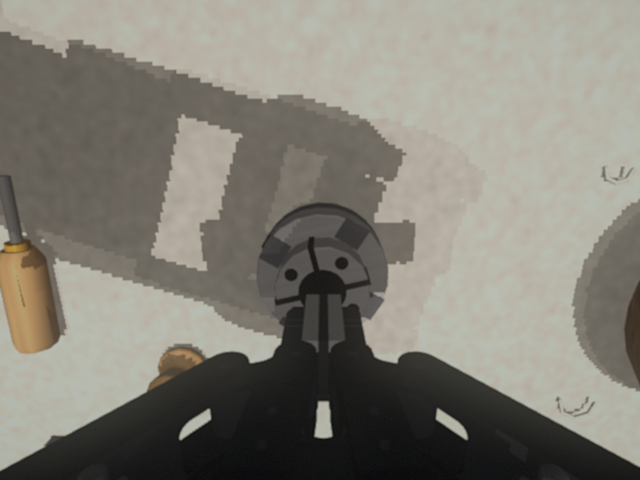

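```bash
python3 - <<'E'
from h import *
c=optics.get_calibration("scene"); p,d=optics.get_image("scene")
for v in range(225,266,2): print(v,[tuple(unproj(c,u,v,d=d[v,u]).round(3).tolist()) for u in (289,293,297)])
s=monitor.observe(); print(s["q"].round(2))
c=optics.get_calibration("wrist"); print(np.round(c["world_from_camera"],3).tolist())
E
```

```text
225 [(0.672, -0.073, 0.168), (0.671, -0.067, 0.167), (0.671, -0.061, 0.167)]
227 [(0.679, -0.073, 0.169), (0.677, -0.067, 0.168), (0.677, -0.061, 0.168)]
229 [(0.68, -0.073, 0.166), (0.676, -0.067, 0.164), (0.68, -0.061, 0.166)]
231 [(0.678, -0.073, 0.162), (0.679, -0.067, 0.162), (0.681, -0.061, 0.164)]
233 [(0.678, -0.073, 0.159), (0.679, -0.067, 0.159), (0.679, -0.061, 0.159)]
235 [(0.674, -0.073, 0.152), (0.667, -0.068, 0.148), (0.671, -0.062, 0.15)]
237 [(0.665, -0.074, 0.143), (0.666, -0.068, 0.143), (0.667, -0.062, 0.143)]
239 [(0.648, -0.075, 0.127), (0.65, -0.069, 0.128), (0.66, -0.062, 0.135)]
241 [(0.649, -0.075, 0.124), (0.65, -0.069, 0.124), (0.653, -0.063, 0.127)]
243 [(0.631, -0.076, 0.107), (0.632, -0.07, 0.108), (0.626, -0.064, 0.104)]
245 [(0.632, -0.076, 0.104), (0.629, -0.07, 0.102), (0.625, -0.064, 0.099)]
247 [(0.631, -0.076, 0.1), (0.631, -0.07, 0.1), (0.625, -0.064, 0.096)]
249 [(0.633, -0.076, 0.097), (0.631, -0.07, 0.096), (0.623, -0.064, 0.09)]
251 [(0.631, -0.076, 0.092), (0.632, -0.07, 0.093), (0.626, -0.064, 0.088)]
253 [(0.631, -0.076, 0.088), (0.63, -0.07, 0.087), (0.625, -0.064, 0.084)]
255 [(0.629, -0.077, 0.083), (0.631, -0.07, 0.085), (0.626, -0.064, 0.081)]
257 [(0.626, -0.077, 0.077), (0.625, -0.071, 0.076), (0.624, -0.064, 0.075)]
259 [(0.598, -0.078, 0.052), (0.6, -0.072, 0.053), (0.598, -0.065, 0.051)]
261 [(0.604, -0.078, 0.052), (0.604, -0.072, 0.052), (0.604, -0.065, 0.052)]
263 [(0.61, -0.078, 0.052), (0.607, -0.072, 0.05), (0.608, -0.065, 0.051)]
265 [(0.615, -0.078, 0.052), (0.616, -0.071, 0.053), (0.614, -0.065, 0.051)]
[-17.57  37.07  74.92   0.    68.02 -17.57]
[[1.0, -0.001, -0.001, 0.617], [0.001, 0.956, 0.292, 0.003], [0.001, -0.292, 0.956, 0.218], [0.0, 0.0, 0.0, 1.0]]
```

Depth puts the shut fingertips at z≈0.076 while the TCP reads 0.035. The real tips are therefore about 41 mm higher than reported, and the jaws were never reached. I'll apply that offset, descend in checked steps and verify by contact.

>>> step_arm(
  fingers=[-1,-1,-1,-1,-1,-1],
  travel=[
    [0,0,0],
    [0,0,0],
    [0,0,0],
    [0,0,0],
    [0,0,0.2],
    [0,0,0.1],
  ],
  twist=[0,0,0,0,0,0],
)

```text
time_s: 6.18
position: [0.6171, -0.0721, 0.0037]
tool_rot: [[-0.0, 1.0, -0.001], [1.0, 0.0, 0.0], [0.0, -0.001, -1.0]]
ft_force: [0.7, -0.8, -0.3]
grip_width: 0.0856
gripper_force: 0.0
```

>>> step_arm(
  fingers=[-1,-1,0,1,1,1,1],
  travel=[
    [0,0,0.06],
    [0,0,0.05],
    [0,0,0],
    [0,0,0],
    [0,0,0],
    [0,0,0],
    [0,0,0],
  ],
  twist=[0,0,0,0,0,0,0],
)

```text
time_s: 7.05
position: [0.6174, -0.0723, -0.0051]
tool_rot: [[-0.0, 1.0, 0.0], [1.0, 0.0, -0.001], [-0.001, 0.0, -1.0]]
ft_force: [-3.7, 0.1, 7.1]
grip_width: 0.0412
gripper_force: 94.3
```

```bash
python3 - <<'E'
from h import *
c=optics.get_calibration("scene"); p,d=optics.get_image("scene")
for v in range(225,282,3): print(v,[tuple(unproj(c,u,v,d=d[v,u]).round(3).tolist()) for u in (289,293,297)])
cv2.imwrite("pics/s2.png",cv2.resize(p[150:330,200:380],(700,600)))
E
```

```text
225 [(0.655, -0.074, 0.157), (0.655, -0.068, 0.157), (0.651, -0.062, 0.154)]
228 [(0.655, -0.074, 0.152), (0.655, -0.068, 0.151), (0.655, -0.062, 0.151)]
231 [(0.656, -0.074, 0.147), (0.655, -0.068, 0.146), (0.654, -0.062, 0.145)]
234 [(0.659, -0.074, 0.143), (0.658, -0.068, 0.143), (0.658, -0.062, 0.143)]
237 [(0.667, -0.074, 0.143), (0.663, -0.068, 0.141), (0.655, -0.062, 0.135)]
240 [(0.671, -0.074, 0.141), (0.669, -0.068, 0.139), (0.648, -0.063, 0.125)]
243 [(0.676, -0.073, 0.139), (0.669, -0.068, 0.134), (0.639, -0.063, 0.113)]
246 [(0.679, -0.073, 0.136), (0.68, -0.068, 0.137), (0.682, -0.062, 0.138)]
249 [(0.684, -0.073, 0.135), (0.681, -0.068, 0.133), (0.684, -0.062, 0.135)]
252 [(0.683, -0.073, 0.129), (0.678, -0.068, 0.125), (0.682, -0.062, 0.127)]
255 [(0.683, -0.074, 0.123), (0.681, -0.068, 0.122), (0.682, -0.062, 0.122)]
258 [(0.677, -0.074, 0.113), (0.679, -0.068, 0.114), (0.681, -0.062, 0.116)]
261 [(0.677, -0.074, 0.107), (0.677, -0.068, 0.108), (0.676, -0.062, 0.107)]
264 [(0.665, -0.075, 0.093), (0.667, -0.069, 0.094), (0.674, -0.063, 0.099)]
267 [(0.668, -0.075, 0.089), (0.67, -0.069, 0.09), (0.671, -0.063, 0.091)]
270 [(0.668, -0.075, 0.083), (0.668, -0.069, 0.084), (0.671, -0.063, 0.086)]
273 [(0.653, -0.076, 0.066), (0.653, -0.07, 0.066), (0.644, -0.064, 0.059)]
276 [(0.652, -0.076, 0.059), (0.652, -0.07, 0.059), (0.647, -0.064, 0.055)]
279 [(0.651, -0.077, 0.052), (0.651, -0.07, 0.052), (0.644, -0.064, 0.046)]
```

View pics/s2.png

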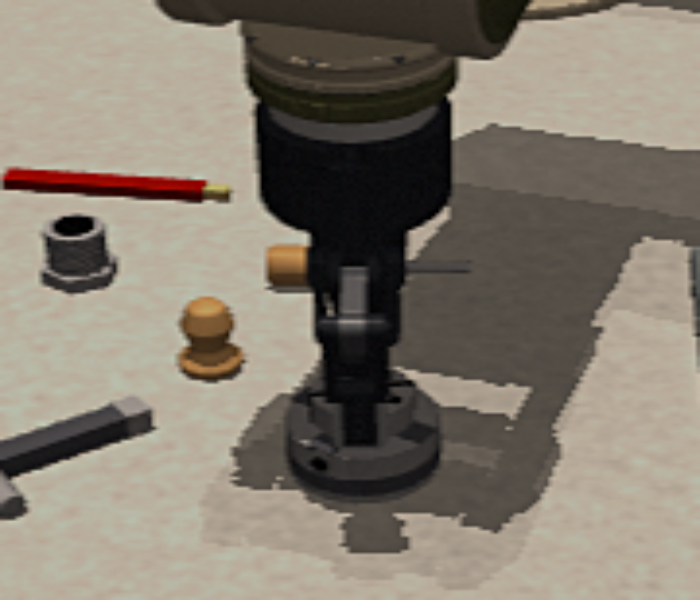

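>>> step_arm(
  fingers=[1,1,1,1,1,1,1,1,1,1],
  travel=[
    [0,0,-0.1],
    [0,0,-0.25],
    [0,0,-0.25],
    [0.2,-0.1,0],
    [0.35,-0.2,0],
    [0.4,-0.22,0],
    [0.4,-0.22,0],
    [0.4,-0.22,0],
    [0.35,-0.2,0],
    [0.157,-0.095,0],
  ],
  twist=[0,0,0,0,0,0,0,0,0,0],
)

```text
time_s: 8.35
position: [0.4905, 0.155, 0.0536]
tool_rot: [[-0.002, 1.0, -0.001], [1.0, 0.002, 0.0], [0.0, -0.001, -1.0]]
ft_force: [1.4, 0.3, -7.3]
grip_width: 0.0407
gripper_force: 94.2
```

>>> step_arm(
  fingers=[1,1],
  travel=[
    [0,0,0],
    [0,0,0],
  ],
  twist=[0,0],
)

```text
time_s: 8.6
position: [0.4927, 0.1527, 0.0537]
tool_rot: [[0.001, 1.0, 0.001], [1.0, -0.001, -0.0], [-0.0, 0.001, -1.0]]
ft_force: [-0.6, -0.8, -6.7]
grip_width: 0.0411
gripper_force: 94.2
```

```bash
python3 - <<'E'
from h import *
c=optics.get_calibration("scene"); p,d=optics.get_image("scene")
cv2.imwrite("pics/s3.png",cv2.resize(p[120:320,340:560],(660,600)))
r=models.trace("scene","chuck")[0]; v,u=np.nonzero(r["mask"]); P=np.array([unproj(c,a,b,d=d[b,a]) for a,b in zip(u,v)])
print(r["confidence"],len(P),np.percentile(P,[1,50,99],axis=0).round(3))
c=optics.get_calibration("top"); p,d=optics.get_image("top")
r=models.trace("top","insert_chuck")
for x in r[:1]:
    v,u=np.nonzero(x["mask"]); print(x["confidence"],len(v),[unproj(c,a,b,z=.014).round(4)[:2] for a,b in ((u.min(),v.min()),(u.max(),v.max()))])
E
```

```text
0.71 883 [[0.46  0.119 0.054]
 [0.515 0.142 0.09 ]
 [0.528 0.182 0.112]]
0.68 1370 [array([0.5419, 0.1541]), array([0.439 , 0.0893])]
```

View pics/s3.png

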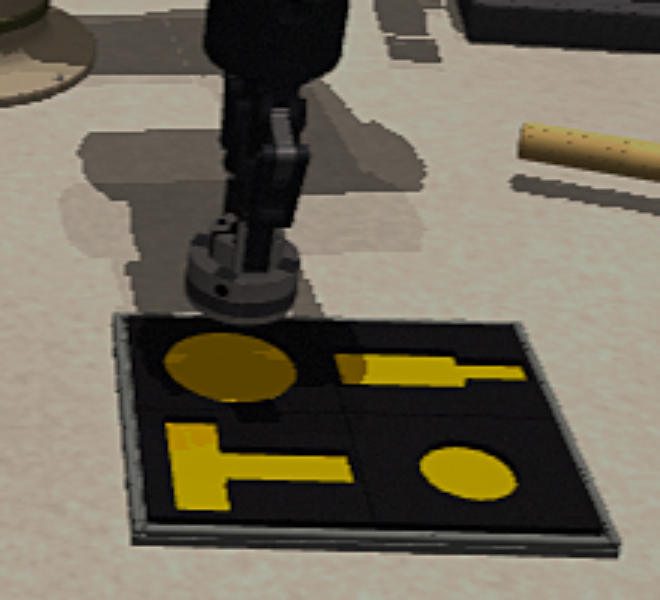

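>>> step_arm(
  fingers=[1,1,1,1,1],
  travel=[
    [0.005,0,0.18],
    [0,0,0.18],
    [0,0,0.1],
    [0,0,0.035],
    [0,0,0],
  ],
  twist=[0,0,0,0,0],
)

```text
time_s: 9.43
position: [0.4922, 0.1539, 0.0043]
tool_rot: [[0.0, 1.0, 0.0], [1.0, -0.0, 0.0], [0.0, 0.0, -1.0]]
ft_force: [-0.2, -0.2, -6.2]
grip_width: 0.0408
gripper_force: 94.3
```

>>> step_arm(
  fingers=[1,0.2,-0.3,-0.5,-0.5,-1,-1,-1],
  travel=[
    [0,0,0.015],
    [0,0,0],
    [0,0,0],
    [0,0,0],
    [0,0,-0.1],
    [0,0,-0.3],
    [0,0,-0.5],
    [0,0,-0.5],
  ],
  twist=[0,0,0,0,0,0,0,0],
)

```text
time_s: 10.42
position: [0.4918, 0.154, 0.145]
tool_rot: [[-0.0, 1.0, 0.001], [1.0, 0.0, 0.0], [0.0, 0.001, -1.0]]
ft_force: [1.5, 0.3, -0.6]
grip_width: 0.0857
gripper_force: 0.0
```

>>> step_arm(
  fingers=[-1,-1,-1,-1,-1,-1,-1,-1,-1,-1],
  travel=[
    [-0.36,0.11,0],
    [-0.46,0.14,0],
    [-0.46,0.14,0],
    [-0.46,0.14,0],
    [-0.46,0.14,0],
    [-0.46,0.14,0],
    [-0.46,0.14,0],
    [-0.3,0.12,0],
    [-0.24,0.06,0],
    [0,0,0],
  ],
  twist=[0,0,0,0,0,0,0,0,0,0],
)

```text
time_s: 11.68
position: [0.605, -0.2134, 0.143]
tool_rot: [[0.002, 1.0, 0.0], [1.0, -0.002, -0.0], [-0.0, 0.0, -1.0]]
ft_force: [0.8, -0.1, 0.2]
grip_width: 0.0854
gripper_force: 0.0
```

```bash
python3 w.py t_key 0.008; python3 - <<'E'
from h import *
c=optics.get_calibration("scene"); p,d=optics.get_image("scene")
r=models.trace("scene","chuck")[0]; v,u=np.nonzero(r["mask"]); P=np.array([unproj(c,a,b,d=d[b,a]) for a,b in zip(u,v)])
print("chuck",np.percentile(P,[1,50,99],axis=0).round(3)); T=P[P[:,2]>.054]; print(len(T), cv2.minEnclosingCircle((T[:,:2]*1000).astype(np.float32)),np.percentile(T[:,2],[10,90]))
c=optics.get_calibration("wrist"); p,d=optics.get_image("wrist")
# key as everything 9..17 mm high near (.607,-.213)
v,u=np.nonzero(d>0); P=np.array([unproj(c,a,b,d=d[b,a]) for a,b in zip(u,v)])
k=(P[:,2]>.009)&(P[:,2]<.02)&(np.hypot(P[:,0]-.607,P[:,1]+.213)<.075); K=P[k,:2]; print(len(K))
from scipy.optimize import minimize
def cost(x):
    a=x[2]; q=(K-x[:2])@np.array([[np.cos(a),-np.sin(a)],[np.sin(a),np.cos(a)]])
    s=np.maximum(np.abs(q[:,0]-13.5e-3)-36.5e-3,0)**2+np.maximum(np.abs(q[:,1])-7e-3,0)**2
    b=np.maximum(np.abs(q[:,0]+30e-3)-7e-3,0)**2+np.maximum(np.abs(q[:,1])-35e-3,0)**2
    return np.minimum(s,b).sum()*1e4
best=min((minimize(cost,[.608,-.212,np.radians(t)],method="Nelder-Mead",options=dict(xatol=1e-5,fatol=1e-7,maxiter=800)) for t in (118,124,130)),key=lambda r:r.fun)
print(best.x[:2],np.degrees(best.x[2]),best.fun)
E
```

```text
[ 0.605  -0.2134  0.143 ] 0.08538356191225238 file pics/w_t_key_11.7.png
lm 0.78 321 213 [ 0.6037 -0.21    0.0153]
trace 0.73 2843 zmax 0.0165
rect ((602.8997802734375, -206.72315979003906), (69.32185363769531, 86.27013397216797), 34.29533386230469) mean [ 0.6097 -0.2154  0.0145]
circle ((605.8319091796875, -211.69493103027344), 49.295772552490234)
chuck [[0.476 0.121 0.016]
 [0.513 0.149 0.044]
 [0.528 0.182 0.062]]
289 ((900.2908935546875, 57.98764419555664), 437.59869384765625) [0.05659178 0.06111309]
2879
[ 0.60671547 -0.21207536] 123.99904382521008 0.024943540585862897
```

>>> step_arm(
  fingers=[-1,-1,-1,-1,-1,-0.3,-0.3,-0.3],
  travel=[
    [0.013,0.017,0.3],
    [0,0,0],
    [0,0,0],
    [0,0,0],
    [0,0,0],
    [0,0,0.5],
    [0,0,0.45],
    [0,0,0.3],
  ],
  twist=[0,-0.047,-0.047,-0.047,-0.048,0,0,0],
  force=60,
)

```text
time_s: 12.98
position: [0.606, -0.2097, -0.0142]
tool_rot: [[-0.56, 0.828, -0.002], [0.828, 0.56, 0.001], [0.002, -0.001, -1.0]]
ft_force: [0.6, -0.6, 0.4]
grip_width: 0.0556
gripper_force: 0.0
```

>>> step_arm(
  fingers=[-0.3,-0.3,0.3,0.7,1,1,1,1],
  travel=[
    [0,0,0.13],
    [0,0,0.06],
    [0,0,0],
    [0,0,0],
    [0,0,0],
    [0,0,0],
    [0,0,0],
    [0,0,0],
  ],
  twist=[0,0,0,0,0,0,0,0],
)

```text
time_s: 13.98
position: [0.6073, -0.211, -0.0301]
tool_rot: [[-0.56, 0.829, 0.002], [0.829, 0.56, -0.001], [-0.002, 0.001, -1.0]]
ft_force: [-0.4, 1.2, 5.6]
grip_width: 0.0118
gripper_force: 58.9
```

>>> step_arm(
  fingers=[1,1,1,1,1,1,1,1],
  travel=[
    [0,0,-0.1],
    [0,0,-0.4],
    [0,0,-0.3],
    [0,0,0],
    [0,0,0],
    [0,0,0],
    [0,0,0],
    [0,0,0],
  ],
  twist=[0,0,0,0.051,0.051,0.051,0.05,0],
)

```text
time_s: 14.98
position: [0.6066, -0.2107, 0.0489]
tool_rot: [[0.043, 0.999, -0.0], [0.999, -0.043, -0.0], [-0.0, -0.0, -1.0]]
ft_force: [0.1, -0.2, -1.8]
grip_width: 0.0114
gripper_force: 58.8
```

>>> step_arm(
  fingers=[1,1,1,1,1,1,1,1,1,1],
  travel=[
    [0.25,-0.021,0],
    [0.45,-0.04,0],
    [0.45,-0.04,0],
    [0.45,-0.04,0],
    [0.45,-0.04,0],
    [0.45,-0.04,0],
    [0.45,-0.04,0],
    [0.4,-0.04,0],
    [0.24,-0.02,0],
    [0,0,0],
  ],
  twist=[0,0,0,0,0,0,0,0,0,0],
)

```text
time_s: 16.23
position: [0.5894, 0.1518, 0.0487]
tool_rot: [[0.039, 0.999, -0.0], [0.999, -0.039, 0.0], [0.0, -0.0, -1.0]]
ft_force: [0.1, -0.1, -1.4]
grip_width: 0.0114
gripper_force: 58.8
```

```bash
cat > k.py <<'E'
from h import *
for n in ("scene","top"):
    c=optics.get_calibration(n); p,d=optics.get_image(n)
    r=models.trace(n,"t_key")
    if not r: print(n,"none"); continue
    v,u=np.nonzero(r[0]["mask"]); P=np.array([unproj(c,a,b,d=d[b,a]) for a,b in zip(u,v)])
    print(n,r[0]["confidence"],len(P),np.percentile(P,[1,50,99],axis=0).round(3).tolist())
    if n=="scene": cv2.imwrite("pics/s4.png",cv2.resize(p[160:320,350:560],(787,600)))
E
python3 k.py
```

```text
scene 0.61 618 [[0.526, 0.112, 0.026], [0.597, 0.138, 0.09], [0.625, 0.2, 0.095]]
top 0.86 277 [[0.558, 0.11, 0.067], [0.592, 0.117, 0.093], [0.623, 0.133, 0.098]]
```

View pics/s4.png

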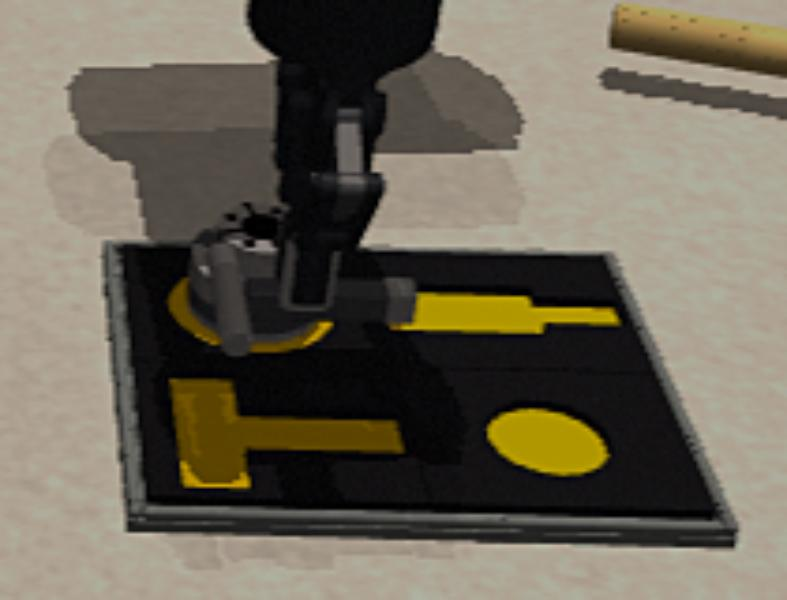

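>>> step_arm(
  fingers=[1,1,1,1,1],
  travel=[
    [-0.015,0.005,0.25],
    [0,0,0.25],
    [0,0,0.12],
    [0,0,0.06],
    [0,0,0],
  ],
  twist=[0,0,0,0,0],
)

```text
time_s: 17.05
position: [0.5911, 0.1477, -0.0191]
tool_rot: [[0.044, 0.999, 0.0], [0.999, -0.044, -0.0], [0.0, 0.0, -1.0]]
ft_force: [-0.2, 0.6, -1.4]
grip_width: 0.0115
gripper_force: 58.8
```

>>> step_arm(
  fingers=[1,1],
  travel=[
    [0,0,0.02],
    [0,0,0],
  ],
  twist=[0,0],
)

```text
time_s: 17.3
position: [0.591, 0.1479, -0.021]
tool_rot: [[0.044, 0.999, 0.001], [0.999, -0.044, 0.0], [0.0, 0.001, -1.0]]
ft_force: [0.4, 0.6, -2.0]
grip_width: 0.0117
gripper_force: 58.8
```

>>> step_arm(
  fingers=[0.6,0.3,0.3,0.3,0.3,0,-1,-1],
  travel=[
    [0,0,0],
    [0,0,0],
    [0,0,0],
    [0,0,-0.1],
    [0,0,-0.3],
    [0,0,-0.4],
    [0,0,-0.5],
    [0,0,-0.3],
  ],
  twist=[0,0,0,0,0,0,0,0],
)

```text
time_s: 18.3
position: [0.5914, 0.1479, 0.1421]
tool_rot: [[0.044, 0.999, 0.004], [0.999, -0.044, 0.0], [0.0, 0.004, -1.0]]
ft_force: [0.6, 0.2, -0.7]
grip_width: 0.0769
gripper_force: 0.0
```

>>> step_arm(
  fingers=[-1,-1,-1,-1,-1,-1,-1,-1,-1,-1],
  travel=[
    [-0.3,-0.11,0],
    [-0.45,-0.16,0],
    [-0.45,-0.16,0],
    [-0.45,-0.16,0],
    [-0.45,-0.16,0],
    [-0.45,-0.16,0],
    [-0.45,-0.16,0],
    [-0.45,-0.16,0],
    [-0.28,-0.08,0],
    [0,0,0],
  ],
  twist=[0,0,0,0,0,0,0,0,0,0],
)

```text
time_s: 19.55
position: [0.4431, -0.2205, 0.1392]
tool_rot: [[0.047, 0.999, 0.001], [0.999, -0.047, -0.001], [-0.001, 0.001, -1.0]]
ft_force: [-0.9, 0.2, -0.1]
grip_width: 0.0852
gripper_force: 0.0
```

```bash
python3 w.py adaptor 0.028; python3 k.py
```

```text
[ 0.4431 -0.2205  0.1392] 0.08523127823783339 file pics/w_adaptor_19.6.png
lm 0.96 322 210 [ 0.4432 -0.2092  0.0365]
lm 0.48 313 370 [ 0.427  -0.3717  0.001 ]
trace 0.68 1239 zmax 0.0368
rect ((441.94708251953125, -218.9348602294922), (29.7441349029541, 29.000213623046875), 87.87601470947266) mean [ 0.442  -0.218   0.0351]
circle ((442.0165710449219, -219.05799865722656), 15.1227445602417)
scene 0.65 595 [[0.563, 0.109, 0.01], [0.598, 0.142, 0.02], [0.627, 0.194, 0.024]]
top 0.88 602 [[0.556, 0.108, 0.007], [0.592, 0.128, 0.022], [0.624, 0.194, 0.028]]
```

View pics/s4.png

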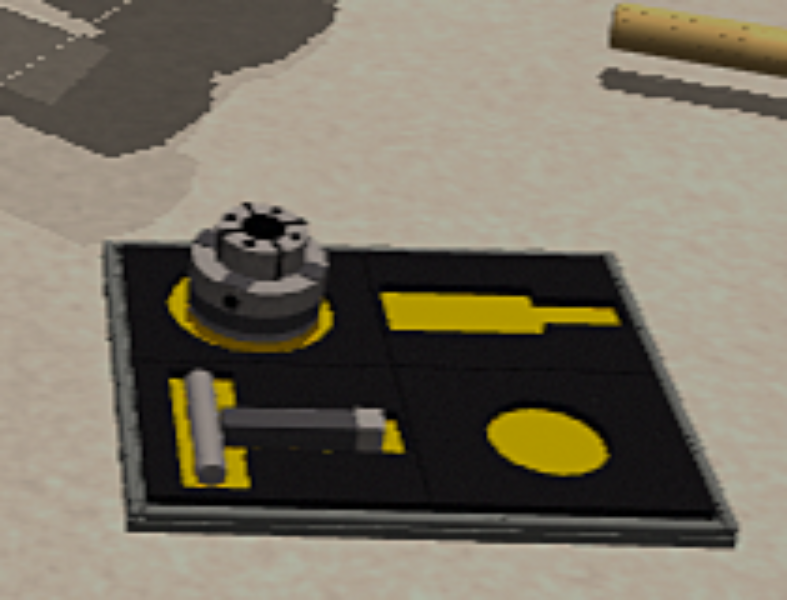

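The view shows the chuck and T-key seated in their recesses. Now the adaptor.

>>> step_arm(
  fingers=[-1,-1,-1,-1,-0.5,0.3,0.8,1,1,1],
  travel=[
    [0.015,-0.01,0.45],
    [0,0,0.5],
    [0,0,0.45],
    [0,0,0.17],
    [0,0,0.08],
    [0,0,0],
    [0,0,0],
    [0,0,0],
    [0,0,0],
    [0,0,0],
  ],
  twist=[0,0,0,0,0,0,0,0,0,0],
)

```text
time_s: 21.15
position: [0.4432, -0.2179, -0.0252]
tool_rot: [[0.044, 0.999, 0.002], [0.999, -0.044, -0.001], [-0.001, 0.002, -1.0]]
ft_force: [0.4, 1.8, 6.0]
grip_width: 0.028
gripper_force: 58.9
```

>>> step_arm(
  fingers=[1,1,1,1,1,1,1],
  travel=[
    [0,0,-0.1],
    [0,0,-0.4],
    [0,0,-0.4],
    [0.25,0.066,0],
    [0.45,0.12,0],
    [0.45,0.12,0],
    [0.45,0.12,0],
  ],
  twist=[0,0,0,0,0,0,0],
)

```text
time_s: 22.02
position: [0.4925, -0.0582, 0.0644]
tool_rot: [[0.044, 0.999, 0.001], [0.999, -0.044, -0.0], [-0.0, 0.001, -1.0]]
ft_force: [0.0, -0.0, -0.8]
grip_width: 0.0278
gripper_force: 59.4
```

>>> step_arm(
  fingers=[1,1,1,1,1,1,1,1,1,1],
  travel=[
    [0.45,0.12,0],
    [0.45,0.12,0],
    [0.45,0.12,0],
    [0.45,0.12,0],
    [0.45,0.12,0],
    [0.45,0.12,0],
    [0.45,0.12,0],
    [0.22,0.054,0],
    [0,0,0],
    [0,0,0],
  ],
  twist=[0,0,0,0,0,0,0,0,0,0],
)

```text
time_s: 23.28
position: [0.596, 0.2724, 0.0639]
tool_rot: [[0.044, 0.999, -0.0], [0.999, -0.044, -0.0], [-0.0, -0.0, -1.0]]
ft_force: [0.3, -0.2, -1.8]
grip_width: 0.0282
gripper_force: 59.5
```

```bash
python3 - <<'E'
from h import *
for n in ("scene","top"):
    c=optics.get_calibration(n); p,d=optics.get_image(n)
    r=models.trace(n,"adaptor")
    if not r: print(n,"none"); continue
    v,u=np.nonzero(r[0]["mask"]); P=np.array([unproj(c,a,b,d=d[b,a]) for a,b in zip(u,v)])
    print(n,r[0]["confidence"],len(P),np.percentile(P,[1,50,99],axis=0).round(3).tolist())
E
```

```text
scene 0.73 1686 [[0.551, -0.407, -0.0], [0.605, -0.357, 0.008], [0.638, -0.319, 0.034]]
top 0.73 286 [[0.582, 0.251, 0.093], [0.597, 0.261, 0.123], [0.611, 0.278, 0.135]]
```

>>> step_arm(
  fingers=[1,1,1,1,1,1],
  travel=[
    [0.01,0.005,0.3],
    [0,0,0.3],
    [0,0,0.13],
    [0,0,0.05],
    [0,0,0.015],
    [0,0,0],
  ],
  twist=[0,0,0,0,0,0],
)

```text
time_s: 24.22
position: [0.5973, 0.2743, -0.015]
tool_rot: [[0.044, 0.999, 0.001], [0.999, -0.044, 0.0], [0.0, 0.001, -1.0]]
ft_force: [-0.3, -0.8, -1.9]
grip_width: 0.0278
gripper_force: 59.5
```

>>> step_arm(
  fingers=[1,1,0.4,0.1,0,0,0,-1,-1,-1],
  travel=[
    [0,0,0.015],
    [0,0,0],
    [0,0,0],
    [0,0,0],
    [0,0,0],
    [0,0,-0.1],
    [0,0,-0.4],
    [0,0,-0.5],
    [0,0,-0.5],
    [0,0,-0.04],
  ],
  twist=[0,0,0,0,0,0,0,0,0,0],
)

```text
time_s: 25.48
position: [0.5985, 0.2747, 0.1418]
tool_rot: [[0.044, 0.999, 0.008], [0.999, -0.044, 0.002], [0.003, 0.008, -1.0]]
ft_force: [0.3, 0.2, -0.4]
grip_width: 0.0855
gripper_force: 0.0
```

>>> step_arm(
  fingers=[-1,-1,-1,-1,-1,-1,-1,-1,-1,-1],
  travel=[
    [-0.3,-0.11,0],
    [-0.45,-0.16,0],
    [-0.45,-0.16,0],
    [-0.45,-0.16,0],
    [-0.45,-0.16,0],
    [-0.45,-0.16,0],
    [-0.45,-0.16,0],
    [-0.45,-0.15,0],
    [-0.3,-0.08,0],
    [0,0,0],
  ],
  twist=[0,0,0,0,0,0,0,0,0,0],
)

```text
time_s: 26.72
position: [0.4499, -0.0961, 0.1365]
tool_rot: [[0.047, 0.999, -0.001], [0.999, -0.047, 0.0], [0.0, -0.001, -1.0]]
ft_force: [0.1, 0.1, -0.3]
grip_width: 0.0855
gripper_force: 0.0
```

```bash
python3 w.py driver 0.006; python3 - <<'E'
from h import *
c=optics.get_calibration("top"); p,d=optics.get_image("top")
r=models.trace("top","adaptor")[0]; v,u=np.nonzero(r["mask"]); P=np.array([unproj(c,a,b,d=d[b,a]) for a,b in zip(u,v)])
print(r["confidence"],np.percentile(P,[1,50,99],axis=0).round(3).tolist())
r=models.trace("wrist","driver")[0]["mask"]
c=optics.get_calibration("wrist"); p,d=optics.get_image("wrist")
v,u=np.nonzero(r); P=np.array([unproj(c,a,b,d=d[b,a]) for a,b in zip(u,v)])
H=P[P[:,2]>.016]; print("handle",cv2.minAreaRect((H[:,:2]*1000).astype(np.float32)))
P=P[P[:,2]>.006]; print(P.min(0).round(4),P.max(0).round(4))
E
```

```text
[ 0.4499 -0.0961  0.1365] 0.08550547900513013 file pics/w_driver_26.7.png
lm 0.74 321 190 [ 0.4497 -0.0712  0.0246]
trace 0.64 2454 zmax 0.0243
rect ((448.7375183105469, -74.61347961425781), (99.41374969482422, 21.77187728881836), 89.09050750732422) mean [ 0.4489 -0.0844  0.0201]
circle ((448.9960632324219, -74.79319763183594), 49.89165496826172)
0.55 [[0.58, 0.254, 0.009], [0.596, 0.267, 0.042], [0.616, 0.289, 0.047]]
handle ((449.1963195800781, -70.6590576171875), (102.9407958984375, 20.802453994750977), 89.19731903076172)
[ 0.4385 -0.1222  0.0075] [ 0.4598 -0.0192  0.32  ]
```

>>> step_arm(
  fingers=[-1,-1,-1,-1,-0.5,0.3,0.8,1,1,1],
  travel=[
    [0.034,-0.015,0.45],
    [0,0,0.5],
    [0,0,0.45],
    [0,0,0.19],
    [0,0,0.08],
    [0,0,0],
    [0,0,0],
    [0,0,0],
    [0,0,0],
    [0,0,0],
  ],
  twist=[0,0,0,0,0,0,0,0,0,0],
)

```text
time_s: 28.32
position: [0.4497, -0.0915, -0.0293]
tool_rot: [[0.044, 0.999, 0.002], [0.999, -0.044, -0.001], [-0.001, 0.002, -1.0]]
ft_force: [-0.9, 0.9, 5.7]
grip_width: 0.0195
gripper_force: 58.7
```

>>> step_arm(
  fingers=[1,1,1,1,1],
  travel=[
    [0,0,-0.1],
    [0,0,-0.45],
    [0,0,-0.5],
    [0.203,0.02,0],
    [0.33,0.03,0],
  ],
  twist=[0,0,0,0,0],
)

```text
time_s: 28.95
position: [0.4569, -0.0383, 0.076]
tool_rot: [[0.046, 0.999, 0.002], [0.999, -0.046, -0.001], [-0.001, 0.002, -1.0]]
ft_force: [0.2, -0.5, -1.4]
grip_width: 0.0199
gripper_force: 59.1
```

>>> step_arm(
  fingers=[1,1,1,1,1,1,1,1,1],
  travel=[
    [0.45,0.04,0],
    [0.45,0.04,0],
    [0.45,0.04,0],
    [0.45,0.04,0],
    [0.45,0.04,0],
    [0.45,0.04,0],
    [0.3,0.022,0],
    [0,0,0],
    [0,0,0],
  ],
  twist=[0,0,0,0,0,0,0,0,0],
)

```text
time_s: 30.08
position: [0.4957, 0.2597, 0.075]
tool_rot: [[0.044, 0.999, 0.0], [0.999, -0.044, -0.0], [-0.0, 0.0, -1.0]]
ft_force: [0.2, -0.6, -0.2]
grip_width: 0.0198
gripper_force: 59.1
```

```bash
cat > dr.py <<'E'
from h import *
for n in ("scene","top"):
    c=optics.get_calibration(n); p,d=optics.get_image(n)
    cv2.imwrite(f"pics/end_{n}.png",cv2.resize(p[160:320,350:560],(787,600)) if n=="scene" else p)
    for r in models.trace(n,"driver")[:2]:
        v,u=np.nonzero(r["mask"]); P=np.array([unproj(c,a,b,d=d[b,a]) for a,b in zip(u,v)])
        print(n,round(r["confidence"],2),len(P),np.percentile(P,[1,50,99],axis=0).round(3).tolist())
E
python3 dr.py
```

```text
scene 0.67 444 [[0.317, 0.225, -0.002], [0.503, 0.251, 0.117], [0.514, 0.349, 0.128]]
top 0.61 317 [[0.485, 0.224, 0.11], [0.496, 0.242, 0.126], [0.507, 0.266, 0.131]]
top 0.42 301 [[0.581, 0.254, 0.014], [0.597, 0.266, 0.042], [0.615, 0.285, 0.048]]
```

View pics/end_scene.png

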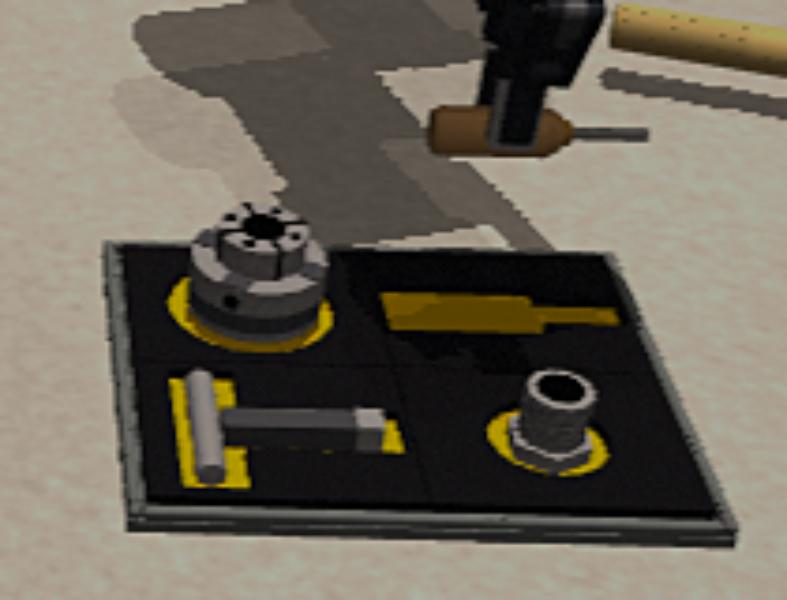

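>>> step_arm(
  fingers=[1,1,1,1,1,1],
  travel=[
    [0.022,0.005,0.4],
    [0,0,0.35],
    [0,0,0.12],
    [0,0,0.06],
    [0,0,0.015],
    [0,0,0],
  ],
  twist=[0,0,0,0,0,0],
)

```text
time_s: 31.02
position: [0.497, 0.2626, -0.019]
tool_rot: [[0.044, 0.999, 0.001], [0.999, -0.044, 0.0], [0.0, 0.001, -1.0]]
ft_force: [-0.3, 0.2, 0.1]
grip_width: 0.0197
gripper_force: 59.1
```

>>> step_arm(
  fingers=[1,0.6,0.3,0.2,0.2,0.2,0.2,0,0],
  travel=[
    [0,0,0.01],
    [0,0,0],
    [0,0,0],
    [0,0,0],
    [0,0,-0.1],
    [0,0,-0.4],
    [0,0,-0.5],
    [0,0,-0.5],
    [0,0,0],
  ],
  twist=[0,0,0,0,0,0,0,0,0],
)

```text
time_s: 32.15
position: [0.4982, 0.2631, 0.1337]
tool_rot: [[0.044, 0.999, 0.008], [0.999, -0.044, 0.002], [0.003, 0.008, -1.0]]
ft_force: [0.1, 0.6, -0.2]
grip_width: 0.0429
gripper_force: 0.0
```

```bash
python3 dr.py
```

```text
scene 0.94 507 [[0.491, 0.228, 0.008], [0.504, 0.261, 0.023], [0.512, 0.323, 0.032]]
top 0.66 402 [[0.488, 0.227, 0.012], [0.499, 0.26, 0.029], [0.508, 0.322, 0.035]]
```

View pics/end_scene.png

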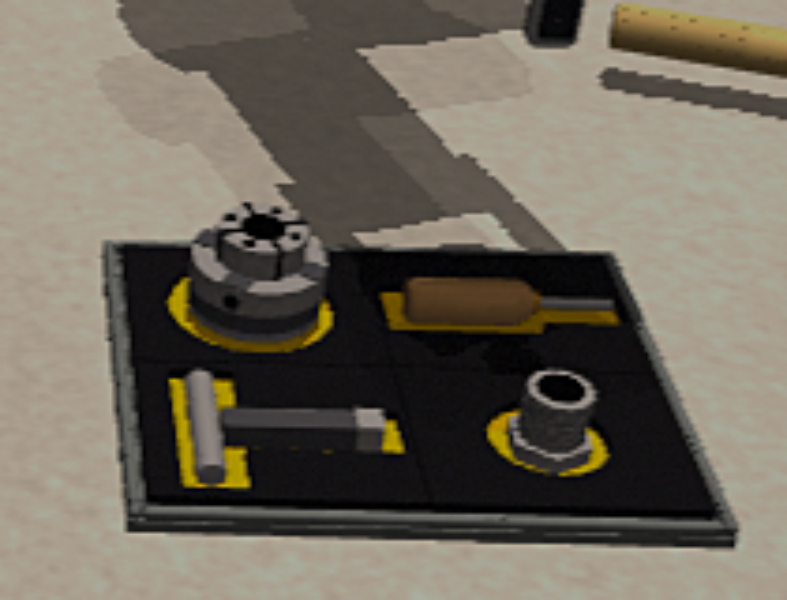

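View pics/end_top.png

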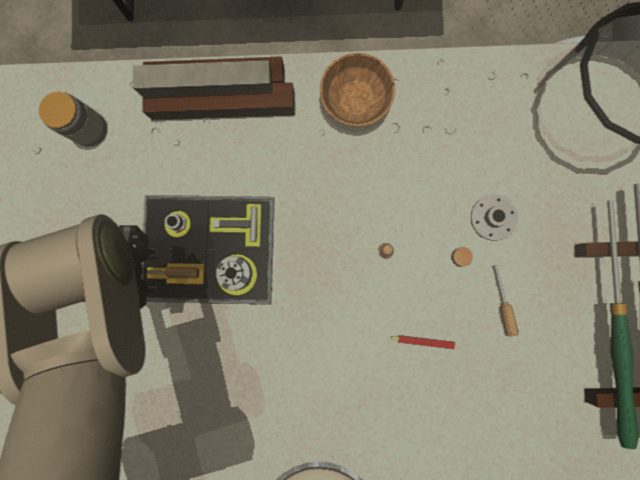

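All four pieces lie in their recesses at the expected heights. The long driver (505,300) and faceplate (495,217) have not moved, and the arm is clear.

```bash
python3 -c "
from h import *
print(close_job())"
```

```text
the job is handed in; nothing more can be done
None
```

The chuck, T-key, adaptor and short driver were placed in that order, each in its own recess and at the height expected for sitting flat. The long driver and faceplate were not touched, and the job was handed in at about 32 s of the 118 s allowed.

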